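# Fit the cooling-air nozzle and open its valve

### The job

Take the stiff metal air-nozzle tube out of the orange rack and push it, upright, into the blue push-fit collar of the air station: past the stiff seal until it bottoms, fully home, but without ramming it (never much over 30 N). Only then open the air by throwing the red-knobbed valve lever fully over to its far side; leave the nozzle home and the bench's other things where they are.

Things in the scene. Friction and masses are not known exactly. Their poses are not given: they have to be found in the camera images.
- tube: Nozzle tube, 127 mm tall, 0.12 kg, upright in the rack. Origin: centre of its bottom end; z along it, up. From the bottom: aluminium tube 16 mm in diameter to 75 mm, its lowest 5 mm tapering to 12 mm; dark round collar 34 mm in diameter, 75 to 79 mm; black square grip 24 x 24 mm, 79 to 115 mm, flats facing its x and y; brass nozzle to 127 mm. Hold by two flats, fingertips just above the collar
- rack: Orange fixed rack block, 60 x 90 x 45 mm; origin at the centre of its underside, z up. The tube stands 38 mm deep in its one blind hole (18 mm wide, on the origin's axis), so the tube's end is 7 mm above the bench
- station: Fixed air station: grey base plate 100 (x) x 220 (y) x 20 mm, origin at the centre of its underside, z up. At y = -65 mm stands an aluminium block 50 x 50 mm, to 60 mm above the bench, with a blue collar ring (34 mm outside, 20 mm inside) on it to 66 mm; at y = +65 mm stands the valve, on a block 70 x 50 mm, to 45 mm
- port_mouth (a point): Centre of the blue collar's top, 66 mm above the bench. The ring is 20 mm wide for 6 mm, then a 17.2 mm bore. The tube's end meets four sprung seal lips about 22 mm below this point; passing them takes about 8 to 16 N over the next 6 mm, then light drag (up to 8 N) goes on while moving. The hard bottom differs from start to start, 33 to 44 mm below this point, and must be felt. The seal's grip keeps the tube where it is left
- poppet (a joint): Travel (m) of the check-valve poppet, a light sprung disc (under 1 N) in the bore that the tube's end pushes down ahead of it past the seal: 0 = shut, 0.008 = on its hard stop, which is the bottom of the port. Out of sight
- valve (a joint): Valve lever angle (rad): 0 = closed, leaning 0.5 rad to the station's -x side of upright; 1.0 = fully open, leaning 0.5 rad to the +x side. Starts between 0 and 0.2. Hinge along the station's y axis, 42 mm above the bench at the station's x = 0, y = +65 mm. It turns lightly (about 1 N at the knob), in one plane, and stays where it is left; end stops at 0 and 1.0
- valve_tip (a point): Centre of the lever's red ball knob, 26 mm in diameter, 85 mm from the hinge; the steel stem below it is 10 mm thick
- heatgun: Bystander: dark green cordless heat gun lying on its side, about 200 x 200 mm, 66 mm high; origin on the bench under its barrel. Leave alone
- jar: Bystander: small amber glass jar, 56 mm in diameter, 65 mm tall, origin at the centre of its underside. Leave alone
- shell: Bystander: cream moulded bowl-shaped part, 100 mm in diameter, 40 mm tall, origin at the centre of its underside. Leave alone
- spatula: Bystander: trimming spatula 200 mm long lying along its x axis, origin at its middle. Leave alone
Things that resemble listed ones, but are neither listed nor needed, are in the scene too. There is more than one size of the tube; the job needs the larger.

How it is judged:
By the outcome, as a careful person would: the job done as asked, in the order asked, and still so for the second after the job is handed in, with the robot touching nothing.
It also fails if it takes over 69 s, if anything falls off the work surface, if the arm or the gripper's body presses on something with over 40 N, if the wrist force passes 120 N, or if a joint passes its speed limit or range.

### The arm

A 7-joint arm with a two-finger parallel gripper is mounted at the origin on the work surface. World frame = base frame: x ahead of the robot, y to its left, z up, the work surface at z = 0. Lengths are in m, angles in degrees, forces in N, time in s.
With the tool pointing down it reaches from about 0.35 to 0.9 m from the base axis. Payload 7.2 kg.
Tool frame: the origin (TCP) lies midway between the tips of the shut fingers; the grasp point (between the pads) lies 19 mm behind it; x points along the fingers, y is the direction in which the jaws open and shut, and the axes are right-handed (so a half turn about x gives the same grasp; the last joint's range is limited). The gripper opens to 85 mm and grips with 20 to 120 N. Pads are 22 mm wide; open, the fingers measure 114 mm over their backs; the gripper's body (76 mm by 85 mm) begins 54 mm behind the grasp point. The pads swing forward as they close: fully open they stand 13 mm farther back than shut.
Start: joints at [68.285, 23.554, -0.728, 91.456, 0.321, 64.991, -4.71], TCP at [0.191, -0.595, 0.231] pointing down, gripper open.
Joint ranges: [-169.25, 169.25], [-16.82, 113.86], [-84.01, 82.57], [7.8, 145.47], [-59.2, 239.2], [7.22, 106.19], [-163.78, 163.78]. Speed limits (degrees/s): [136.94, 136.94, 172.46, 172.46, 180, 180, 180].

### API

Orientations are given as a 3x3 rotation matrix whose columns are the frame's x, y, z axes.
In Python, from cell import ctrl gives the robot as it stands.
- The arm moves only by the tool jog_arm, never from a script. Its argument "commands" is a list of rows, each a list of 7 numbers: the turn, a rotation vector about the world's x, y, z each as a share of 6 degrees, from -1 to 1, then the shift along the world's x, y, z each as a share of 0.2 m, from -1 to 1, then the closure, from 0 (fully open) to 1 (shut). In form: [[ax, ay, az, x, y, z, grip], ...]. A call has 1 to 10 rows; each row shifts and turns the pose as measured when the row begins; what a row does not reach is not made up. A row lasts 1/10 s, in which the tool goes at most 50 mm and 8.59 degrees, less where a joint would pass 70% of its speed; a pose out of reach is approached as far as the arm can. A call with a number of a shift or a turn outside -1 to 1 is refused whole. A call with a gripper value outside its range is refused whole. The fingers move at their own pace and stop on an object; "grip_force" is the grip in N (left out, the last holds). Time passes only in rows, so rows that do not move let the fingers close. It gives the time, the measured TCP pose, the force and the opening at its end, in the units of the state.
- ctrl.read_state(): the state, without advancing time (a new reading comes with each control period).
- ctrl.get_image(name): name is "scene" or "top" or "wrist"; returns the picture (480x640x3 uint8, red, green, blue); there is no depth.
- ctrl.camera_info(name): a dict with "fov_y" (degrees; the focal length in pixels is half the picture's height over the tangent of half this angle, whatever the lens; pixels are square), "cx", "cy" (the principal point, pixels), "R" (3x3) and "t" (3): a world point X has camera coordinates R X + t. Camera axes: x right, y down, z forward; pixel columns grow to the right and rows downward; lengths in m; the calibration is good to about 2 mm. A picture is of the moment at which its call begins: read the wrist's pose just before it. camera_info takes no time and is no camera call; for the wrist camera it gives the pose at the moment of the call.
- ctrl.hand_in(): hands the job in, once; it reports no verdict.
The state is a dict: "t": time; "qpos": joint angles; "dq": joint speeds; "effort": joint torques, N m; "tcp_pos": TCP position; "ee_rot": TCP orientation; "ft_force": force on the tool from outside, world axes, zero at the start; "ft_torque": the same for the moment, N m; "gripper_width": finger opening in m.
Only numpy, scipy, OpenCV 4.12 (cv2) and the standard library are available. Lean on these libraries where they do the work, as an engineer would, in place of code of your own. Each camera call takes 0.05 s, during which the arm holds its last target.

## Working session

There is one attempt and no reset: what is moved stays moved. The work goes in short steps, Python scripts to look and compute and a tool call to move; the robot and the scene stay as the last step left them, time stands still between calls to the robot, and variables do not carry over. Pictures are saved under pics/ and viewed, and the job is handed in when it is done.

Besides the shell and the picture viewer there is one more tool, called as name([rows], argument=value, ...), one row to a line, values as JSON. jog_arm: Moves the arm, as the interface text tells. Shift numbers are shares of 0.2 m and turn numbers shares of 6 degrees, none past 1 either way. Its arguments: {"type":"object","properties":{"commands":{"type":"array"},"grip_force":{"type":"number"}},"required":["commands"]}

```bash
mkdir -p pics; ls
python3 - <<'E'
from cell import ctrl
import cv2,numpy as np
s=ctrl.read_state();print(s['t'],s['tcp_pos'],s['ee_rot'],s['gripper_width'])
for n in ("scene","top","wrist"):
    i=ctrl.camera_info(n);print(n,i)
    cv2.imwrite(f"pics/{n}0.png",ctrl.get_image(n)[:,:,::-1])
E
```

```text
pics
0.0 [ 0.19094915 -0.59458368  0.23043525] [[-6.17774590e-04  3.05829165e-01 -9.52086204e-01]
 [ 1.52344499e-03 -9.52084993e-01 -3.05829764e-01]
 [-9.99998649e-01 -1.63938482e-03  1.22260006e-04]] 0.08554308031375243
scene {'fov_y': 56.678401235589476, 'cx': 320.6468294028728, 'cy': 232.42691878583744, 'R': array([[-0.85887014,  0.51219147,  0.00140753],
       [ 0.34417824,  0.57916732, -0.73899023],
       [-0.37931968, -0.6342122 , -0.67371468]]), 't': array([ 0.52760073, -0.12296005,  1.15861379])}
top {'fov_y': 47.096950708138515, 'cx': 316.6210469571286, 'cy': 239.5445221047754, 'R': array([[ 0.00207825, -0.99997581,  0.00663825],
       [-0.9881924 , -0.00307068, -0.15318731],
       [ 0.15320398, -0.00624151, -0.98817487]]), 't': array([-2.52926371e-04,  5.92812656e-01,  1.23808715e+00])}
wrist {'fov_y': 70.39125689867804, 'cx': 315.629920392767, 'cy': 236.1692040945617, 'R': array([[ 3.06054606e-01, -9.52013590e-01, -8.38787314e-04],
       [-9.17639837e-01, -2.95238475e-01,  2.66028895e-01],
       [-2.53510766e-01, -8.06496639e-02, -9.63964690e-01]]), 't': array([-0.62428071, -0.03511705,  0.37917859])}
```

View pics/scene0.png

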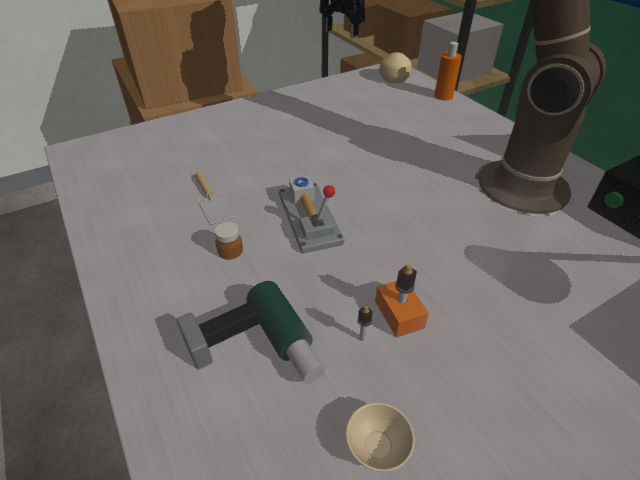

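View pics/top0.png

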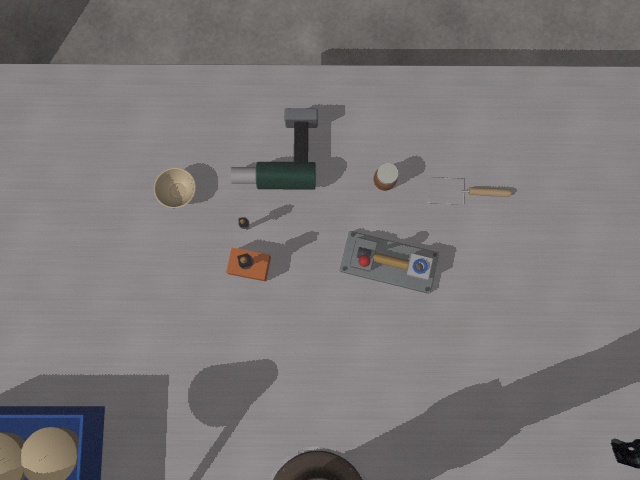

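View pics/wrist0.png

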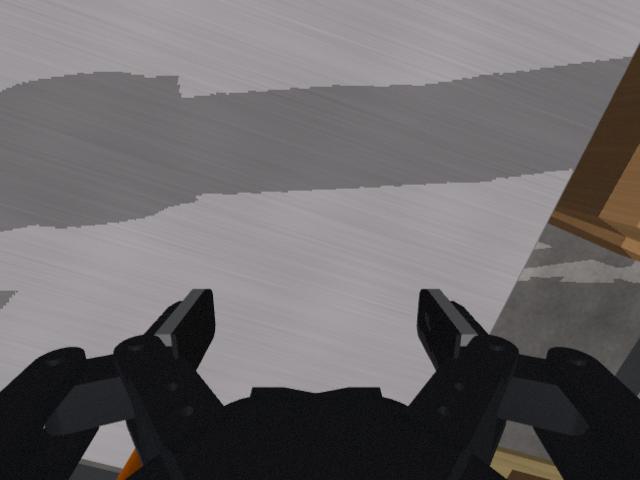

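The scene view shows two black-gripped tubes. The tall one stands in the orange rack (scene ~(405,280), top ~(245,260)). A small thin one stands free (scene ~(365,320), top ~(243,222)). The one in the rack fits "larger, in the orange rack". The station is at top ~(390,262), with its blue collar at (420,266) and its red knob at (364,261). I'll confirm with crops.

```bash
cat > h.py <<'E'
import numpy as np,cv2
from cell import ctrl
def ray(info,u,v):
    f=240/np.tan(np.radians(info['fov_y']/2))
    R=np.array(info['R']);t=np.array(info['t'])
    d=R.T@np.array([(u-info['cx'])/f,(v-info['cy'])/f,1.]);c=-R.T@t
    return c,d/np.linalg.norm(d)
def onz(info,u,v,z):
    c,d=ray(info,u,v);return c+d*(z-c[2])/d[2]
def tri(*rs):
    A=np.zeros((3,3));b=np.zeros(3)
    for c,d in rs:
        P=np.eye(3)-np.outer(d,d);A+=P;b+=P@c
    x=np.linalg.solve(A,b);return x,[np.linalg.norm((np.eye(3)-np.outer(d,d))@(x-c)) for c,d in rs]
def proj(info,X):
    f=240/np.tan(np.radians(info['fov_y']/2));p=np.array(info['R'])@X+info['t']
    return p[0]/p[2]*f+info['cx'],p[1]/p[2]*f+info['cy']
def hsv(img_bgr): return cv2.cvtColor(img_bgr,cv2.COLOR_BGR2HSV)
def crop(img,x0,y0,x1,y1,k): return cv2.resize(img[y0:y1,x0:x1],None,fx=k,fy=k,interpolation=cv2.INTER_NEAREST)
def blobs(mask,mina=15):
    n,l,s,c=cv2.connectedComponentsWithStats(mask.astype(np.uint8))
    return [(s[i,4],c[i].round(1),s[i,:4]) for i in range(1,n) if s[i,4]>=mina]
E
python3 - <<'E'
from h import *
T=cv2.imread('pics/top0.png');S=cv2.imread('pics/scene0.png')
cv2.imwrite('pics/c1.png',np.hstack([crop(T,220,200,290,290,5),crop(S,345,250,435,340,5)]))
cv2.imwrite('pics/c2.png',np.hstack([crop(T,335,225,445,300,4),crop(S,270,170,350,245,4)]))
for n,I in (('top',T),('scene',S)):
    h=hsv(I);H,Sa,V=[h[:,:,i].astype(int) for i in range(3)]
    print(n,'orange',blobs((H>5)&(H<14)&(Sa>190)&(V>90),60))
    print(n,'red',blobs(((H<4)|(H>175))&(Sa>170)&(V>80),20))
    print(n,'blue',blobs((H>105)&(H<130)&(Sa>120)&(V>60),15))
E
```

```text
top orange []
top red []
top blue [(np.int32(86), array([419.7, 265.9]), array([413, 259,  14,  14], dtype=int32)), (np.int32(2333), array([ 57.6, 431.3]), array([  0, 408, 104,  72], dtype=int32)), (np.int32(23), array([ 92.1, 475. ]), array([ 88, 472,   9,   7], dtype=int32))]
scene orange [(np.int32(341), array([448.3,  81. ]), array([440,  58,  18,  42], dtype=int32)), (np.int32(75), array([391.9, 287.2]), array([386, 282,  13,  12], dtype=int32)), (np.int32(649), array([404.2, 309.5]), array([382, 291,  41,  45], dtype=int32))]
scene red [(np.int32(76), array([329.6, 190.4]), array([325, 186,  10,  10], dtype=int32))]
scene blue [(np.int32(69), array([301.3, 181.3]), array([295, 177,  13,  10], dtype=int32))]
```

View pics/c1.png

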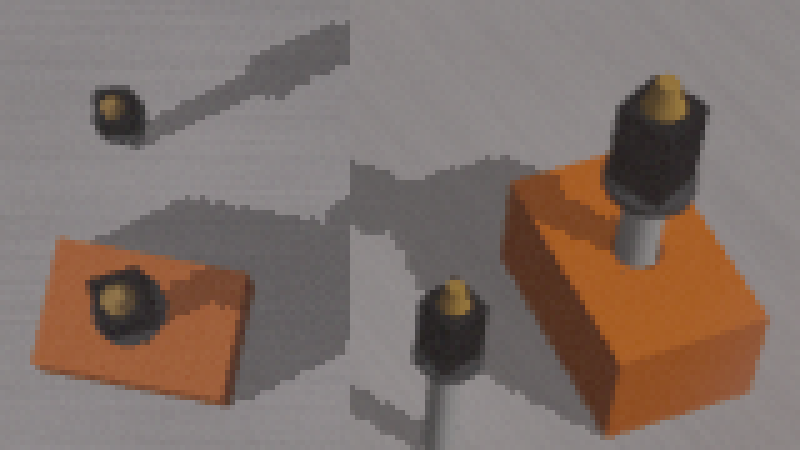

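View pics/c2.png

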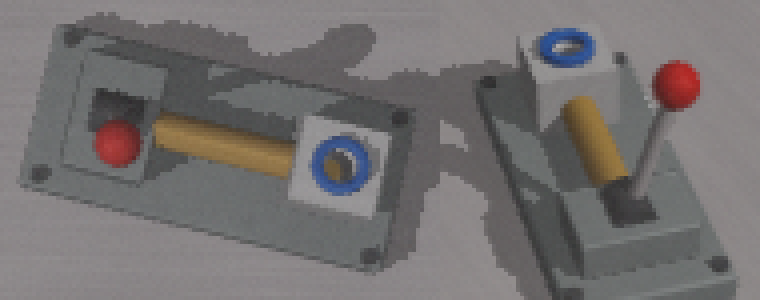

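The crops confirm it. The larger tube stands in the rack hole at top px ~(244,260), with brass tip, black grip, collar and ~16 mm aluminium stem. The thinner one beside the rack is a decoy. The station's blue ring is on the light block at top px (420,266), and the red knob at (364,261).

Run:
```python
from h import *
T=cv2.imread('pics/top0.png');S=cv2.imread('pics/scene0.png')
ti=ctrl.camera_info('top');si=ctrl.camera_info('scene')
h=hsv(T);H,Sa,V=[h[:,:,i].astype(int) for i in range(3)]
b=blobs(((H<5)|(H>174))&(Sa>130)&(V>60),10);print('red',b)
m=(H>4)&(H<16)&(Sa>110);print('or',[x for x in blobs(m,100)])
roi=np.zeros_like(m);roi[235:295,215:285]=1
ys,xs=np.nonzero(m&roi);r=cv2.minAreaRect(np.c_[xs,ys].astype(np.float32));print(r)
c=[onz(ti,*p,.045) for p in cv2.boxPoints(r)];print(np.round(c,4),np.mean(c,0))
print('ring top',onz(ti,419.7,265.9,.066),'scene',onz(si,301.3,181.3,.066))
rd=[x for x in b if abs(x[1][0]-364)<8][0][1]
print('knob',tri(ray(ti,*rd),ray(si,329.6,190.4)))
# tube tip: crop coords
print('tip',tri(ray(ti,220+115/5,200+296/5),ray(si,345+(667-350)/5,250+78/5)))
# base plate corners top crop x4 off 335,225, z=.02
P=[(55,25),(415,105),(378,272),(22,185)]
q=[onz(ti,335+a/4,225+b/4,.02) for a,b in P];print(np.round(q,4),np.mean(q,0))
```

```text
red [(np.int32(95), array([364. , 260.3]), array([359, 255,  11,  11], dtype=int32))]
or [(np.int32(890), array([248.7, 264.5]), array([226, 248,  44,  33], dtype=int32))]
((247.9423370361328, 263.7884826660156), (40.20380401611328, 27.064023971557617), 11.309932708740234)
[[0.5139 0.2113 0.045 ]
 [0.5757 0.2006 0.045 ]
 [0.5575 0.1087 0.045 ]
 [0.4959 0.12   0.045 ]] [0.53575768 0.16015298 0.045     ]
ring top [ 0.52958774 -0.23371992  0.066     ] scene [ 0.53133346 -0.22909503  0.066     ]
knob (array([ 0.53421332, -0.1005438 ,  0.12367762]), [np.float64(0.0014122551400133651), np.float64(0.001412255140013486)])
tip (array([0.53562522, 0.16098653, 0.13227595]), [np.float64(0.0004918704761373266), np.float64(0.0004918704761373264)])
[[ 0.617  -0.0755  0.02  ]
 [ 0.5696 -0.2889  0.02  ]
 [ 0.4707 -0.264   0.02  ]
 [ 0.5213 -0.0553  0.02  ]] [ 0.54465637 -0.17092398  0.02      ]
```

Run:
```python
from h import *
s=ctrl.read_state();i=ctrl.camera_info('wrist');R=np.array(i['R']);C=-R.T@i['t']
E=np.array(s['ee_rot'])
print('cam',C,'in tool',E.T@(C-s['tcp_pos']),'axis in tool',E.T@R[2], 'centre on z=.1',onz(i,320,240,.1))
```

```text
cam [ 0.25497902 -0.57414958  0.37444526] in tool [-0.14380988 -0.0001878  -0.06718878] axis in tool [9.63995753e-01 6.63494553e-04 2.65916807e-01] centre on z=.1 [ 0.18077389 -0.60167918  0.1       ]
```

jog_arm([
  [0, 0, 0, 0.1, 0.2, 0.2, 0],
  [0, 0, -0.5, 0.1, 0.22, 0.2, 0],
  [0, 0, -0.5, 0.1, 0.22, 0.05, 0],
  [0, 0, -0.5, 0.1, 0.22, 0, 0],
  [0, 0, -0.5, 0.1, 0.22, 0, 0],
  [0, 0, -0.5, 0.1, 0.22, 0, 0],
  [0, 0, -0.5, 0.1, 0.22, 0, 0],
  [0, 0, -0.5, 0.1, 0.22, 0, 0],
  [0, 0, -0.5, 0.1, 0.22, 0, 0],
  [0, 0, -0.5, 0.1, 0.22, 0, 0],
])

```text
t: 1.15
tcp_pos: [0.3835, -0.1599, 0.3083]
ee_rot: [[0.001, -0.19, -0.982], [0.004, -0.982, 0.19], [-1.0, -0.004, 0.0]]
ft_force: [0.6, -0.8, 0.5]
gripper_width: 0.0853
```

jog_arm([
  [0, 0, 0, 0.09, 0.22, 0, 0],
  [0, 0, 0, 0.09, 0.22, 0, 0],
  [0, 0, 0, 0.09, 0.22, 0, 0],
  [0, 0, 0, 0.09, 0.22, 0, 0],
  [0, 0, 0, 0.09, 0.22, 0, 0],
  [0, 0, 0, 0.09, 0.22, -0.04, 0],
  [0, 0, 0, 0.06, 0.21, -0.05, 0],
  [0, 0, 0, 0, 0, 0, 0],
])

```text
t: 1.95
tcp_pos: [0.5058, 0.1659, 0.2904]
ee_rot: [[0.004, -0.187, -0.982], [0.006, -0.982, 0.187], [-1.0, -0.007, -0.003]]
ft_force: [-0.4, -0.1, 0.5]
gripper_width: 0.0851
```

Run:
```python
from h import *
import pickle
s=ctrl.read_state();i=ctrl.camera_info('wrist');I=ctrl.get_image('wrist')[:,:,::-1]
pickle.dump((i,s),open('w1.pkl','wb'))
cv2.imwrite('pics/w1.png',I);print(s['t'],s['tcp_pos'])
```

```text
1.95 [0.50577621 0.1658756  0.29039483]
```

View pics/w1.png

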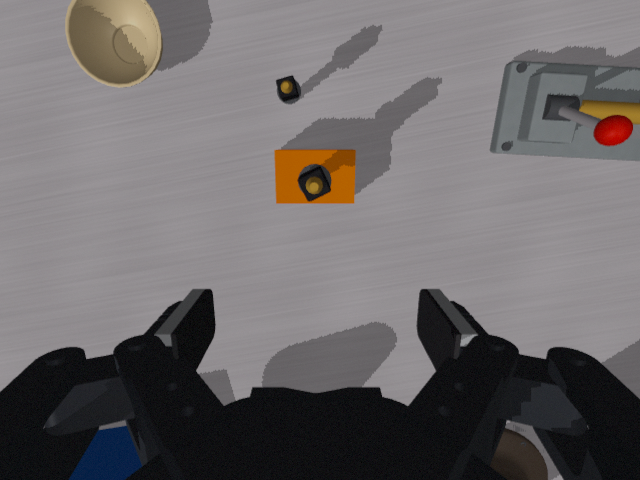

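The wrist view shows the rack square to the image at (315,177). The tube grip at (315,183) is turned relative to the rack. I'll measure its yaw in a crop.

Run:
```python
from h import *
I=cv2.imread('pics/w1.png')
cv2.imwrite('pics/c3.png',crop(I,285,150,345,210,10))
g=cv2.cvtColor(I,cv2.COLOR_BGR2GRAY)
```

```text
(no output)
```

View pics/c3.png

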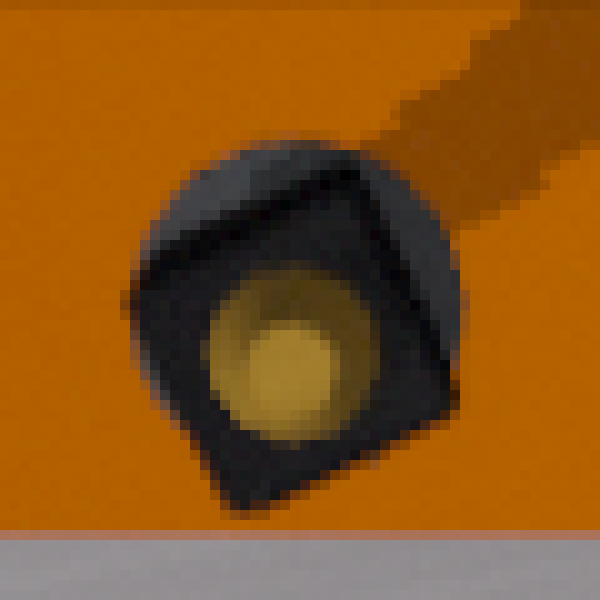

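Run:
```python
from h import *
import pickle
i,s=pickle.load(open('w1.pkl','rb'))
P=[(135,295),(350,182),(455,405),(240,512)]
q=np.array([onz(i,285+a/10-.5,150+b/10-.5,.122)[:2] for a,b in P]);print(q,q.mean(0))
for k in range(4):
    d=q[(k+1)%4]-q[k];print(np.linalg.norm(d),np.degrees(np.arctan2(d[1],d[0])))
print('tip',onz(i,285+29.2-.5,150+36-.5,.134), 'collar',onz(i,285+30-.5,150+30,.086))
# rack top corners
I=cv2.imread('pics/w1.png');h=hsv(I);m=(h[:,:,0]>4)&(h[:,:,0]<18)&(h[:,:,1]>180);m[:130]=0;m[220:]=0;m[:,:250]=0;m[:,380:]=0
ys,xs=np.nonzero(m);r=cv2.minAreaRect(np.c_[xs,ys].astype(np.float32))
c=np.array([onz(i,*p,.045) for p in cv2.boxPoints(r)]);print('rack',r,c.mean(0),c)
E=np.array(s['ee_rot']);print('tool y ang',np.degrees(np.arctan2(E[1,1],E[0,1])))
```

```text
[[0.54380774 0.1760491 ]
 [0.55009256 0.15496809]
 [0.52853986 0.14920199]
 [0.52249831 0.1704849 ]] [0.53623462 0.16267602]
0.021997908073821237 -73.39924323585774
0.022310688956169472 -165.02214848156262
0.022123809056836835 105.84757806804143
0.022023894771230235 14.633989611429286
tip [0.53673655 0.16271583 0.134     ] collar [0.53654741 0.16248392 0.086     ]
rack ((315.0, 176.0), (80.0, 52.0), 0.0) [0.53621529 0.1623859  0.045     ] [[0.5162114  0.21321232 0.045     ]
 [0.57308835 0.20053214 0.045     ]
 [0.55651474 0.11333504 0.045     ]
 [0.49904666 0.12246408 0.045     ]]
tool y ang -100.78213116085985
```

jog_arm([
  [-0.06, 0.04, 0.88, 0.05, -0.01, -0.05, 0],
  [0, 0, 0.88, 0.05, 0, -0.1, 0],
  [0, 0, 0.88, 0.05, 0, -0.15, 0],
  [0, 0, 0.88, 0, 0, -0.15, 0],
  [0, 0, 0.88, 0, 0, -0.1, 0],
  [0, 0, 0, 0, 0, 0, 0],
])

```text
t: 2.6
tcp_pos: [0.5373, 0.153, 0.178]
ee_rot: [[0.003, 0.278, -0.961], [-0.006, -0.961, -0.278], [-1.0, 0.006, -0.001]]
ft_force: [-0.9, -1.4, -0.1]
gripper_width: 0.0852
```

Run:
```python
from h import *
s=ctrl.read_state();E=np.array(s['ee_rot']);print(s['t'],s['tcp_pos'],E[:,0],np.degrees(np.arctan2(E[1,1],E[0,1])),s['ft_force'])
i=ctrl.camera_info('wrist');I=ctrl.get_image('wrist')[:,:,::-1]
cv2.imwrite('pics/w2.png',I)
print('expected tip px',proj(i,np.array([.5363,.1626,.134])))
```

```text
2.6 [0.5373227  0.15304756 0.17799624] [ 0.00253352 -0.00583993 -0.99997974] -73.87761415319396 [-0.85384497 -1.44457753 -0.08066843]
expected tip px (np.float64(299.0138885475817), np.float64(258.95343910165064))
```

View pics/w2.png

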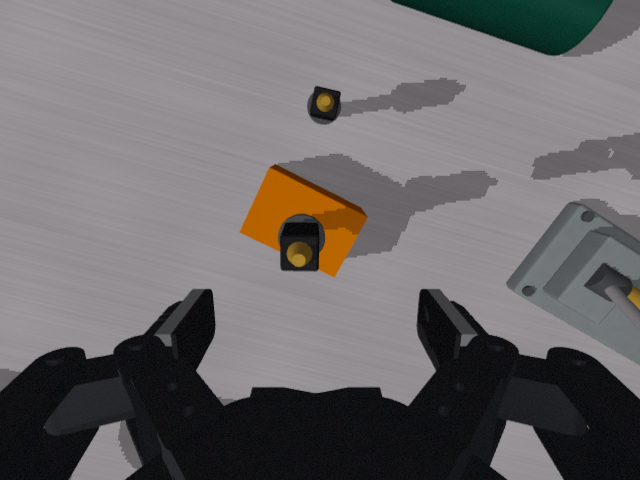

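Tip at (299,260) matches the prediction, and the grip is square to the jaws. Next I'll centre and descend.

jog_arm([
  [0.055, 0.025, -0.08, -0.005, 0.048, 0, 0],
  [0, 0, 0, 0, 0, 0, 0],
])

```text
t: 2.85
tcp_pos: [0.538, 0.1629, 0.1819]
ee_rot: [[0.004, 0.26, -0.966], [0.001, -0.966, -0.26], [-1.0, 0.0, -0.004]]
ft_force: [0.4, -0.2, -0.2]
gripper_width: 0.0851
```

```bash
cat > st.py <<'E'
from h import *
s=ctrl.read_state();E=np.array(s['ee_rot']);x=E[:,0];print(round(s['t'],2),s['tcp_pos'].round(4) if hasattr(s['tcp_pos'],'round') else s['tcp_pos'],'tilt',x[:2].round(4),'fix ax,ay',(x[0]*0-x[1]/.1047).round(3),(x[0]/.1047).round(3),'yaw',np.degrees(np.arctan2(E[1,1],E[0,1])).round(2),'F',np.round(s['ft_force'],2),'T',np.round(s['ft_torque'],2),'w',round(float(s['gripper_width']),4))
E
python3 st.py
```

```text
2.85 [0.538  0.1629 0.1819] tilt [0.0041 0.0011] fix ax,ay -0.01 0.039 yaw -74.95 F [ 0.44 -0.2  -0.21] T [ 0.04 -0.03 -0.04] w 0.0851
```

jog_arm([
  [0, 0.04, 0.05, -0.008, 0, -0.1, 0],
  [0, 0, 0, 0, 0, -0.1, 0],
  [0, 0, 0, 0, 0, -0.1, 0],
  [0, 0, 0, 0, 0, -0.1, 0],
  [0, 0, 0, 0, 0, -0.04, 0],
  [0, 0, 0, 0, 0, 0, 0],
])

```text
t: 3.45
tcp_pos: [0.5414, 0.1656, 0.1004]
ee_rot: [[0.015, 0.258, -0.966], [0.003, -0.966, -0.258], [-1.0, 0.001, -0.016]]
ft_force: [-0.6, 0.2, -0.1]
gripper_width: 0.0852
```

```bash
python3 st.py
```

```text
3.45 [0.5414 0.1656 0.1004] tilt [0.0153 0.0032] fix ax,ay -0.031 0.146 yaw -75.07 F [-0.63  0.18 -0.13] T [0.03 0.   0.04] w 0.0852
```

jog_arm([
  [-0.03, 0.14, 0.06, -0.025, -0.015, -0.03, 0],
  [0, 0, 0, 0, 0, 0, 0],
])

```text
t: 3.65
tcp_pos: [0.537, 0.163, 0.0961]
ee_rot: [[0.002, 0.264, -0.965], [0.0, -0.965, -0.264], [-1.0, 0.0, -0.002]]
ft_force: [0.5, 0.7, -0.5]
gripper_width: 0.0852
```

```bash
python3 st.py
```

```text
3.65 [0.537  0.163  0.0961] tilt [0.0021 0.0003] fix ax,ay -0.002 0.02 yaw -74.71 F [ 0.5   0.69 -0.51] T [-0.    0.05  0.03] w 0.0852
```

jog_arm([
  [0, 0.02, 0, -0.003, -0.002, -0.035, 0],
  [0, 0, 0, 0, 0, 0, 0.3],
  [0, 0, 0, 0, 0, 0, 0.6],
  [0, 0, 0, 0, 0, 0, 1],
  [0, 0, 0, 0, 0, 0, 1],
  [0, 0, 0, 0, 0, 0, 1],
  [0, 0, 0, 0, 0, 0, 1],
], grip_force=80)

```text
t: 4.35
tcp_pos: [0.5378, 0.1629, 0.0907]
ee_rot: [[0.003, 0.263, -0.965], [0.001, -0.965, -0.263], [-1.0, -0.0, -0.003]]
ft_force: [-0.5, 0.5, -1.2]
gripper_width: 0.0225
```

```bash
python3 st.py
```

```text
4.35 [0.5378 0.1629 0.0907] tilt [0.0032 0.0013] fix ax,ay -0.012 0.03 yaw -74.76 F [-0.5   0.53 -1.17] T [ 0.02 -0.    0.01] w 0.0225
```

jog_arm([
  [0, 0, 0, 0, 0, 0.04, 1],
  [0, 0, 0, 0, 0, 0.04, 1],
  [0, 0, 0, 0, 0, 0.04, 1],
  [0, 0, 0, 0, 0, 0.04, 1],
])

```text
t: 4.75
tcp_pos: [0.5369, 0.1627, 0.1242]
ee_rot: [[0.001, 0.263, -0.965], [0.001, -0.965, -0.263], [-1.0, -0.0, -0.001]]
ft_force: [-0.5, -0.6, -0.9]
gripper_width: 0.0231
```

```bash
python3 st.py
```

```text
4.75 [0.5369 0.1627 0.1242] tilt [0.0009 0.0006] fix ax,ay -0.006 0.009 yaw -74.73 F [-0.47 -0.6  -0.85] T [-0.03 -0.02  0.03] w 0.0231
```

Clean lift. I'll go up clear of the lever and travel toward the port.

jog_arm([
  [0, 0, 0, 0, 0, 0.1, 1],
  [0, 0, 0, 0, 0, 0.15, 1],
  [0, 0, 0, 0, 0, 0.15, 1],
  [0, 0, 0, 0, 0, 0.15, 1],
  [0, 0, 0, 0, -0.12, 0.12, 1],
  [0, 0, 0, 0, -0.18, 0, 1],
  [0, 0, 0, 0, -0.18, 0, 1],
  [0, 0, 0, 0, -0.18, 0, 1],
  [0, 0, 0, 0, -0.18, 0, 1],
  [0, 0, 0, 0, -0.18, 0, 1],
])

```text
t: 5.75
tcp_pos: [0.5346, -0.0397, 0.2739]
ee_rot: [[0.01, 0.277, -0.961], [0.004, -0.961, -0.277], [-1.0, -0.001, -0.011]]
ft_force: [2.0, -0.4, -1.1]
gripper_width: 0.0227
```

```bash
python3 st.py
```

```text
5.75 [ 0.5346 -0.0397  0.2739] tilt [0.0105 0.004 ] fix ax,ay -0.038 0.1 yaw -73.9 F [ 2.01 -0.42 -1.1 ] T [-0.02 -0.06  0.02] w 0.0227
```

jog_arm([
  [-0.02, 0.05, 0, -0.07, -0.18, 0, 1],
  [-0.02, 0.05, 0, -0.08, -0.18, 0, 1],
  [0, 0, 0, -0.09, -0.18, 0, 1],
  [0, 0, 0, -0.08, -0.18, 0, 1],
  [0, 0, 0, -0.05, -0.1, 0, 1],
  [0, 0, 0, 0, 0, 0, 1],
  [0, 0, 0, 0, 0, 0, 1],
])

```text
t: 6.45
tcp_pos: [0.4553, -0.2154, 0.2786]
ee_rot: [[0.003, 0.269, -0.963], [-0.003, -0.963, -0.269], [-1.0, 0.004, -0.002]]
ft_force: [0.6, 1.0, -1.8]
gripper_width: 0.023
```

```bash
python3 st.py
python3 - <<'E'
from h import *
import pickle
s=ctrl.read_state();i=ctrl.camera_info('wrist');I=ctrl.get_image('wrist')[:,:,::-1]
pickle.dump((i,s),open('w3.pkl','wb'))
cv2.imwrite('pics/w3.png',I)
E
```

```text
6.45 [ 0.4553 -0.2154  0.2786] tilt [ 0.0033 -0.0034] fix ax,ay 0.032 0.032 yaw -74.38 F [ 0.56  0.97 -1.84] T [-0.01 -0.01 -0.01] w 0.023
```

View pics/w3.png

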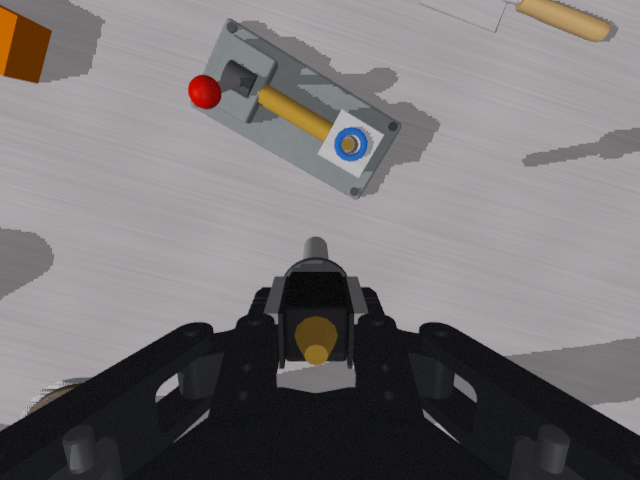

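Blue ring at (351,144); the held tube's end shows at ~(315,240). Measuring both with the same camera.

Run:
```python
from h import *
import pickle
i,s=pickle.load(open('w3.pkl','rb'));I=cv2.imread('pics/w3.png')
h=hsv(I);H,S,V=[h[:,:,k].astype(int) for k in range(3)]
m=((H>100)&(H<130)&(S>120)&(V>60)).astype(np.uint8);m[:100]=0;m[200:]=0
c,_=cv2.findContours(m,cv2.RETR_EXTERNAL,cv2.CHAIN_APPROX_NONE)
e=cv2.fitEllipse(max(c,key=len));print(e)
p=onz(i,*e[0],.066);print('ring',p)
pts=np.array([onz(i,*q[0],.066)[:2] for q in max(c,key=len)]);print('r',np.linalg.norm(pts-p[:2],axis=1).mean(),cv2.minEnclosingCircle(pts.astype(np.float32)))
r=((H<5)|(H>174))&(S>130)&(V>60);b=[x for x in blobs(r,100)];print(b)
print('tube axis tip at end predicted px',[proj(i,s['tcp_pos']+np.array(s['ee_rot'])[:,0]*d) for d in (.0817,)])
cv2.imwrite('pics/c4.png',np.hstack([crop(I,285,225,345,285,6),crop(I,320,115,380,175,6)]))
P=[(233,18),(400,122)]
```

```text
((350.5256652832031, 143.8590850830078), (31.384193420410156, 32.62628173828125), 29.47517204284668)
ring [ 0.52877852 -0.23245173  0.066     ]
r 0.015899406157735857 ((0.5285449028015137, -0.2323923259973526), 0.016686437651515007)
[(np.int32(871), array([204.2,  91.6]), array([188,  75,  33,  34], dtype=int32))]
tube axis tip at end predicted px [(np.float64(315.6768481944406), np.float64(243.12240700678103))]
```

View pics/c4.png

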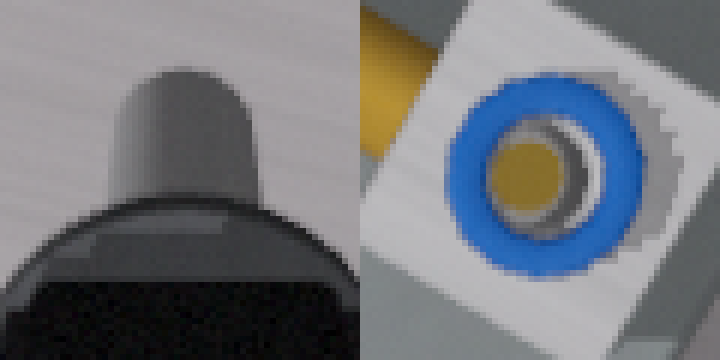

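jog_arm([
  [0.03, 0.03, 0, 0.1, -0.02, 0, 1],
  [0, 0, 0, 0.12, -0.02, -0.05, 1],
  [0, 0, 0, 0.1, -0.02, -0.1, 1],
  [0, 0, 0, 0.04, -0.02, -0.12, 1],
  [0, 0, 0, 0, 0, -0.12, 1],
  [0, 0, 0, 0, 0, -0.06, 1],
  [0, 0, 0, 0, 0, 0, 1],
])

```text
t: 7.2
tcp_pos: [0.5357, -0.2207, 0.1886]
ee_rot: [[0.006, 0.283, -0.959], [0.001, -0.959, -0.283], [-1.0, 0.0, -0.006]]
ft_force: [0.3, 0.8, -1.1]
gripper_width: 0.0228
```

```bash
python3 st.py
```

```text
7.2 [ 0.5357 -0.2207  0.1886] tilt [0.0059 0.0014] fix ax,ay -0.013 0.057 yaw -73.54 F [ 0.28  0.81 -1.13] T [ 0.03  0.07 -0.01] w 0.0228
```

jog_arm([
  [-0.01, 0.06, 0, -0.035, -0.058, -0.05, 1],
  [0, 0, 0, 0, 0, 0, 1],
  [0, 0, 0, 0, 0, 0, 1],
])

```text
t: 7.5
tcp_pos: [0.5293, -0.2325, 0.1804]
ee_rot: [[0.002, 0.285, -0.959], [-0.001, -0.959, -0.285], [-1.0, 0.001, -0.001]]
ft_force: [0.5, -0.2, -0.7]
gripper_width: 0.0231
```

```bash
python3 st.py
python3 - <<'E'
from h import *
for n in('wrist','scene','top'):
    cv2.imwrite(f'pics/{n}4.png',ctrl.get_image(n)[:,:,::-1])
S=cv2.imread('pics/scene4.png');T=cv2.imread('pics/top4.png');W=cv2.imread('pics/wrist4.png')
cv2.imwrite('pics/c5.png',np.hstack([crop(W,255,150,375,300,4)[:400],crop(S,275,140,335,220,5)]))
i=ctrl.camera_info('wrist');print('ring px predicted',proj(i,np.array([.5288,-.2325,.066])))
s=ctrl.read_state();print(proj(i,s['tcp_pos']+np.array(s['ee_rot'])[:,0]*.0837))
E
```

```text
7.5 [ 0.5293 -0.2325  0.1804] tilt [ 0.0017 -0.0009] fix ax,ay 0.009 0.017 yaw -73.45 F [ 0.52 -0.21 -0.66] T [-0.02 -0.02  0.05] w 0.0231
ring px predicted (np.float64(315.06973285360175), np.float64(231.71740671475578))
(np.float64(315.65492250732285), np.float64(242.34287785965122))
```

View pics/c5.png

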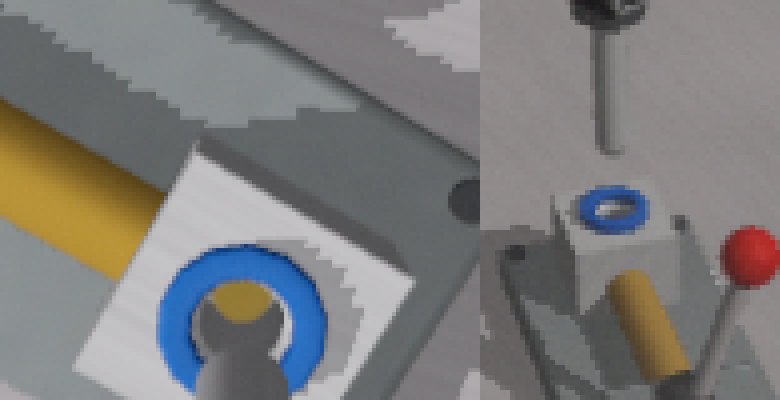

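jog_arm([
  [0.01, 0.02, 0, -0.001, -0.001, -0.04, 1],
  [0, 0, 0, 0, 0, -0.04, 1],
  [0, 0, 0, 0, 0, 0, 1],
])

```text
t: 7.95
tcp_pos: [0.5292, -0.233, 0.1638]
ee_rot: [[0.001, 0.284, -0.959], [-0.001, -0.959, -0.284], [-1.0, 0.001, -0.0]]
ft_force: [0.2, -0.9, -1.5]
gripper_width: 0.0228
```

```bash
python3 st.py
```

```text
7.95 [ 0.5292 -0.233   0.1638] tilt [ 0.0006 -0.0008] fix ax,ay 0.008 0.006 yaw -73.47 F [ 0.15 -0.9  -1.49] T [-0.    0.01 -0.01] w 0.0228
```

jog_arm([
  [0, 0, 0, 0, 0, -0.04, 1],
  [0, 0, 0, 0, 0, -0.04, 1],
  [0, 0, 0, 0, 0, -0.02, 1],
  [0, 0, 0, 0, 0, 0, 1],
])

```text
t: 8.35
tcp_pos: [0.5289, -0.2326, 0.1412]
ee_rot: [[-0.0, 0.285, -0.959], [-0.0, -0.959, -0.285], [-1.0, -0.0, 0.0]]
ft_force: [-0.5, 0.4, -1.3]
gripper_width: 0.0226
```

```bash
python3 st.py
```

```text
8.35 [ 0.5289 -0.2326  0.1412] tilt [-0.0005 -0.0001] fix ax,ay 0.001 -0.004 yaw -73.45 F [-0.54  0.38 -1.27] T [ 0.08 -0.07  0.03] w 0.0226
```

jog_arm([
  [0, 0, 0, 0, 0, -0.02, 1],
  [0, 0, 0, 0, 0, -0.02, 1],
  [0, 0, 0, 0, 0, -0.02, 1],
  [0, 0, 0, 0, 0, 0, 1],
])

```text
t: 8.75
tcp_pos: [0.5296, -0.2326, 0.1285]
ee_rot: [[0.001, 0.285, -0.959], [-0.0, -0.959, -0.285], [-1.0, 0.0, -0.001]]
ft_force: [0.1, -0.3, -1.0]
gripper_width: 0.023
```

```bash
python3 st.py
```

```text
8.75 [ 0.5296 -0.2326  0.1285] tilt [ 0.0009 -0.0002] fix ax,ay 0.001 0.008 yaw -73.44 F [ 0.05 -0.29 -0.99] T [ 0.06 -0.07  0.  ] w 0.023
```

jog_arm([
  [0, 0, 0, 0, 0, -0.01, 1],
  [0, 0, 0, 0, 0, -0.01, 1],
])

```text
t: 8.95
tcp_pos: [0.5303, -0.2324, 0.1251]
ee_rot: [[0.002, 0.285, -0.958], [-0.0, -0.958, -0.285], [-1.0, 0.001, -0.002]]
ft_force: [-0.6, 0.3, 7.6]
gripper_width: 0.0233
```

jog_arm([
  [0, 0, 0, -0.002, 0, -0.01, 1],
  [0, 0, 0, 0, 0, -0.01, 1],
])

```text
t: 9.15
tcp_pos: [0.5308, -0.2323, 0.1238]
ee_rot: [[0.004, 0.285, -0.958], [-0.002, -0.958, -0.285], [-1.0, 0.003, -0.003]]
ft_force: [-4.7, 1.8, 15.1]
gripper_width: 0.0232
```

jog_arm([
  [0, 0, 0, 0, 0, -0.01, 1],
  [0, 0, 0, 0, 0, -0.01, 1],
])

```text
t: 9.35
tcp_pos: [0.5309, -0.2324, 0.123]
ee_rot: [[0.004, 0.285, -0.959], [-0.004, -0.959, -0.285], [-1.0, 0.005, -0.003]]
ft_force: [-4.8, 1.2, 11.1]
gripper_width: 0.0231
```

jog_arm([
  [0.03, 0.04, 0, -0.01, 0, -0.01, 1],
  [0, 0, 0, 0, 0, -0.012, 1],
])

```text
t: 9.55
tcp_pos: [0.5303, -0.2325, 0.1205]
ee_rot: [[0.003, 0.285, -0.958], [-0.002, -0.958, -0.285], [-1.0, 0.003, -0.003]]
ft_force: [-1.6, -0.3, 1.8]
gripper_width: 0.0227
```

```bash
python3 st.py
```

```text
9.55 [ 0.5303 -0.2325  0.1205] tilt [ 0.0034 -0.0023] fix ax,ay 0.022 0.033 yaw -73.43 F [-1.57 -0.31  1.83] T [ 0.2   0.32 -0.03] w 0.0227
```

jog_arm([
  [0.02, 0.03, 0, -0.006, 0, -0.01, 1],
  [0, 0, 0, 0, 0, -0.01, 1],
])

```text
t: 9.75
tcp_pos: [0.5297, -0.2325, 0.1164]
ee_rot: [[0.002, 0.285, -0.958], [-0.0, -0.958, -0.285], [-1.0, 0.001, -0.002]]
ft_force: [0.4, 0.2, 0.9]
gripper_width: 0.0228
```

jog_arm([
  [0.01, 0.02, 0, -0.004, 0, -0.01, 1],
  [0, 0, 0, 0, 0, -0.01, 1],
])

```text
t: 9.95
tcp_pos: [0.5297, -0.2325, 0.112]
ee_rot: [[0.001, 0.285, -0.958], [0.001, -0.958, -0.285], [-1.0, -0.0, -0.001]]
ft_force: [0.6, -0.2, 0.9]
gripper_width: 0.0229
```

jog_arm([
  [0.01, 0.02, 0, -0.004, 0, -0.01, 1],
])

```text
t: 10.05
tcp_pos: [0.5296, -0.2326, 0.1101]
ee_rot: [[0.0, 0.286, -0.958], [0.002, -0.958, -0.286], [-1.0, -0.002, -0.001]]
ft_force: [2.2, 1.0, 7.8]
gripper_width: 0.0232
```

jog_arm([
  [-0.01, 0, 0, 0, 0, -0.007, 1],
])

```text
t: 10.15
tcp_pos: [0.5299, -0.2326, 0.1089]
ee_rot: [[0.001, 0.285, -0.958], [0.001, -0.958, -0.285], [-1.0, -0.0, -0.001]]
ft_force: [0.8, 0.3, 4.5]
gripper_width: 0.0228
```

jog_arm([
  [-0.01, 0, 0, 0, 0, -0.007, 1],
])

```text
t: 10.25
tcp_pos: [0.5299, -0.2325, 0.1076]
ee_rot: [[0.001, 0.285, -0.958], [-0.0, -0.958, -0.285], [-1.0, 0.001, -0.001]]
ft_force: [0.9, 0.2, 2.5]
gripper_width: 0.0229
```

jog_arm([
  [0, 0, 0, 0, 0, -0.006, 1],
])

```text
t: 10.35
tcp_pos: [0.5301, -0.2325, 0.1069]
ee_rot: [[0.001, 0.286, -0.958], [-0.001, -0.958, -0.286], [-1.0, 0.001, -0.001]]
ft_force: [-1.5, 1.5, 14.5]
gripper_width: 0.0229
```

jog_arm([
  [0, 0, 0, 0, 0, -0.006, 1],
])

```text
t: 10.45
tcp_pos: [0.5303, -0.2324, 0.1068]
ee_rot: [[0.001, 0.286, -0.958], [-0.001, -0.958, -0.286], [-1.0, 0.002, -0.001]]
ft_force: [-2.8, 1.5, 17.0]
gripper_width: 0.0234
```

jog_arm([
  [0, 0, 0, 0, 0, -0.006, 1],
])

```text
t: 10.55
tcp_pos: [0.5303, -0.2324, 0.1068]
ee_rot: [[0.001, 0.285, -0.958], [-0.002, -0.958, -0.285], [-1.0, 0.002, -0.0]]
ft_force: [-2.6, 1.2, 18.2]
gripper_width: 0.0227
```

jog_arm([
  [0, 0, 0, 0, 0, -0.008, 1],
  [0, 0, 0, 0, 0, -0.008, 1],
])

```text
t: 10.75
tcp_pos: [0.5305, -0.2323, 0.1067]
ee_rot: [[0.001, 0.285, -0.958], [-0.004, -0.958, -0.285], [-1.0, 0.004, -0.0]]
ft_force: [-4.1, 2.5, 22.8]
gripper_width: 0.0228
```

```bash
python3 st.py
python3 - <<'E'
from h import *
import pickle
s=ctrl.read_state();i=ctrl.camera_info('wrist');W=ctrl.get_image('wrist')[:,:,::-1];S=ctrl.get_image('scene')[:,:,::-1]
cv2.imwrite('pics/w6.png',W);cv2.imwrite('pics/s6.png',S)
cv2.imwrite('pics/c6.png',np.hstack([crop(W,255,200,375,300,4),crop(S,270,130,350,210,5)]))
E
```

```text
10.75 [ 0.5305 -0.2323  0.1067] tilt [ 0.0012 -0.0037] fix ax,ay 0.035 0.011 yaw -73.42 F [-4.14  2.46 22.83] T [ 0.73  1.24 -0.03] w 0.0228
```

View pics/c6.png

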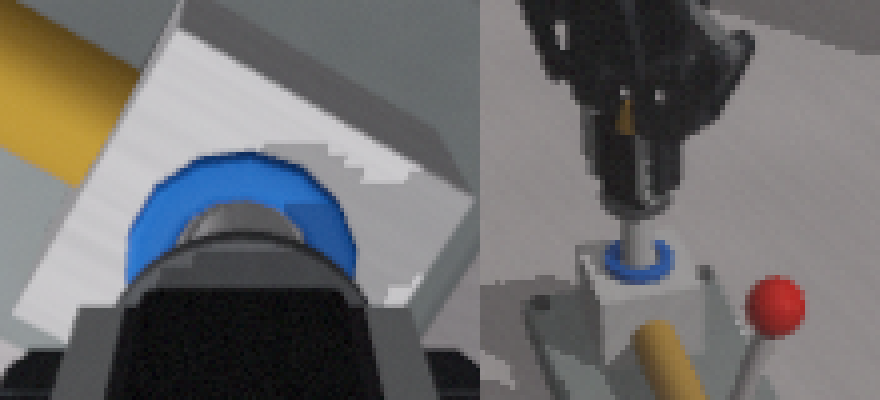

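jog_arm([
  [0.035, 0.01, 0, -0.008, -0.003, -0.008, 1],
  [0, 0, 0, 0, 0, -0.008, 1],
])

```text
t: 11.05
tcp_pos: [0.5302, -0.2325, 0.1069]
ee_rot: [[0.003, 0.286, -0.958], [-0.002, -0.958, -0.286], [-1.0, 0.002, -0.002]]
ft_force: [-2.3, 1.4, 13.2]
gripper_width: 0.0227
```

```bash
python3 st.py
```

```text
11.05 [ 0.5302 -0.2325  0.1069] tilt [ 0.0028 -0.0015] fix ax,ay 0.015 0.027 yaw -73.4 F [-2.33  1.41 13.19] T [0.49 0.72 0.06] w 0.0227
```

jog_arm([
  [0.01, 0.02, 0, 0, 0, -0.01, 1],
  [0, 0, 0, 0, 0, -0.01, 1],
  [0, 0, 0, 0, 0, -0.006, 1],
])

```text
t: 11.35
tcp_pos: [0.5305, -0.2323, 0.107]
ee_rot: [[0.001, 0.286, -0.958], [-0.003, -0.958, -0.286], [-1.0, 0.003, 0.0]]
ft_force: [-2.5, 0.5, 9.7]
gripper_width: 0.0232
```

jog_arm([
  [0, 0, 0, 0, 0, 0, 0],
  [0, 0, 0, 0, 0, 0, 0],
  [0, 0, 0, 0, 0, 0, 0],
  [0, 0, 0, 0, 0, 0, 0],
  [0, 0, 0, 0, 0, 0, 0],
])

```text
t: 11.85
tcp_pos: [0.5273, -0.2325, 0.105]
ee_rot: [[-0.005, 0.285, -0.958], [-0.003, -0.958, -0.285], [-1.0, 0.001, 0.006]]
ft_force: [0.2, -1.0, -0.4]
gripper_width: 0.0853
```

```bash
python3 st.py
```

```text
11.85 [ 0.5273 -0.2325  0.105 ] tilt [-0.0055 -0.0027] fix ax,ay 0.026 -0.052 yaw -73.43 F [ 0.24 -0.97 -0.37] T [ 0.03 -0.05 -0.  ] w 0.0853
```

jog_arm([
  [0.03, -0.05, 0, 0.01, 0, 0.04, 0],
  [0, 0, 0, 0, 0, 0.08, 0],
  [0, 0, 0, 0, 0, 0.1, 0],
  [0, 0, 0, 0, 0, 0.15, 0],
  [0, 0, 0, 0, 0, 0.15, 0],
  [0, 0, 0, -0.15, 0, 0.1, 0],
  [0, 0, 0, -0.2, 0.05, 0, 0],
  [0, 0, 0, -0.1, 0.05, 0, 0],
  [0, 0, 0, 0, 0, 0, 0],
])

```text
t: 12.75
tcp_pos: [0.4374, -0.211, 0.2364]
ee_rot: [[0.002, 0.287, -0.958], [0.002, -0.958, -0.287], [-1.0, -0.001, -0.003]]
ft_force: [0.1, -0.4, -0.3]
gripper_width: 0.0855
```

```bash
python3 st.py
python3 - <<'E'
from h import *
import pickle
d={}
for n in('wrist','scene','top'):
    i=ctrl.camera_info(n);I=ctrl.get_image(n)[:,:,::-1];d[n]=i;cv2.imwrite(f'pics/{n}7.png',I)
pickle.dump(d,open('i7.pkl','wb'))
W=cv2.imread('pics/wrist7.png');S=cv2.imread('pics/scene7.png');T=cv2.imread('pics/top7.png')
cv2.imwrite('pics/c7.png',np.hstack([crop(S,270,140,350,220,5),crop(T,380,225,460,305,5)]))
E
```

```text
12.75 [ 0.4374 -0.211   0.2364] tilt [0.0025 0.0023] fix ax,ay -0.022 0.023 yaw -73.35 F [ 0.08 -0.44 -0.27] T [ 0.    0.   -0.01] w 0.0855
```

View pics/c7.png

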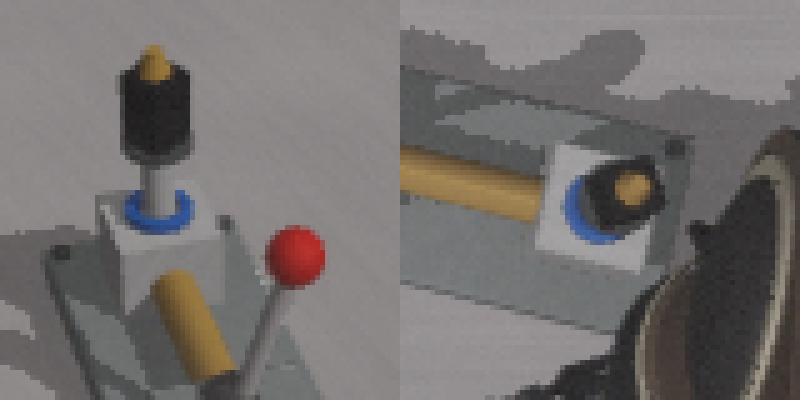

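View pics/wrist7.png

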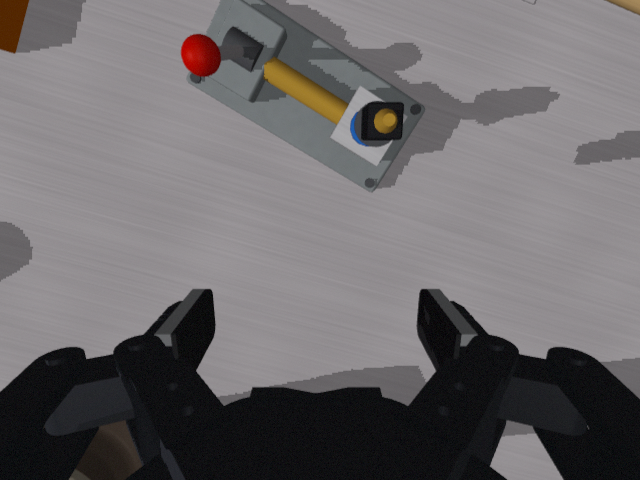

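Run:
```python
from h import *
import pickle
d=pickle.load(open('i7.pkl','rb'))
W=cv2.imread('pics/wrist7.png');S=cv2.imread('pics/scene7.png')
def red(I,lo):
    h=hsv(I);H,Sa,V=[h[:,:,k].astype(int) for k in range(3)]
    return max([b for b in blobs(((H<4)|(H>175))&(Sa>150)&(V>60),20)],key=lambda b:b[0])
a=red(W,0);b=red(S,0);print(a,b)
k,e=tri(ray(d['wrist'],*a[1]),ray(d['scene'],*b[1]));print('knob',k,e)
print('tip',tri(ray(d['wrist'],388,120.5),ray(d['scene'],270+153.5/5-.5,140+45/5-.5),ray(d['top'],380+634/5-.5,225+187/5-.5)))
# plate corner holes in wrist: lines of plate at z .02
th=np.radians(-13.1)
ex=np.array([np.cos(th),np.sin(th)]);ey=np.array([-np.sin(th),np.cos(th)])
hole=np.array([onz(d['wrist'],u,v,.02)[:2] for u,v in((195,77),(370,183),(415,109))]);print(hole)
v=hole[0]-hole[1];print('y dir',np.degrees(np.arctan2(v[1],v[0]))-90)
for hp in ([.5594,-.1077],[.5585,-.106]): print(ex@(k[:2]-hp),ey@(k[:2]-hp))
```

```text
(np.int32(1283), array([200.4,  54.8]), array([181,  34,  40,  43], dtype=int32)) (np.int32(92), array([329. , 190.8]), array([324, 186,  11,  11], dtype=int32))
knob [ 0.53471588 -0.09939382  0.12321455] [np.float64(4.775446865647684e-05), np.float64(4.7754468656494564e-05)]
tip (array([ 0.52065041, -0.30224685,  0.14366894]), [np.float64(0.06864726848350376), np.float64(0.03591030657930122), np.float64(0.09669903734340811)])
[[ 0.52730735 -0.06114126]
 [ 0.47910969 -0.25794094]
 [ 0.56127572 -0.27690945]]
y dir -13.76128322372827
-0.025924345441988957 0.0024953356225978435
-0.024662459848795143 0.0010435626549166205
```

Run:
```python
from h import *
import pickle
d=pickle.load(open('i7.pkl','rb'))
r=[ray(d['wrist'],388,120.5),ray(d['scene'],270+153.5/5-.5,140+45/5-.5),ray(d['top'],380+234/5-.5,225+187/5-.5)]
print('tip',tri(*r),tri(*r[:2]))
th=np.radians(-13.4);ex=np.array([np.cos(th),np.sin(th)])
k=np.array([.5347,-.0994])
for b in(.055,.0):print('start TCP',k-ex*b)
```

```text
tip (array([ 0.52873972, -0.23155209,  0.15362081]), [np.float64(0.0009747473734159003), np.float64(0.0011367045938487864), np.float64(0.0006280207104346619)]) (array([ 0.52860279, -0.23213044,  0.15333591]), [np.float64(0.0009780767042640922), np.float64(0.0009780767042642873)])
start TCP [ 0.48119733 -0.08665387]
start TCP [ 0.5347 -0.0994]
```

The tip triangulates at ~z 0.153, so depth is ~40–43 mm. The tube stopped hard at 23 N with 0.1 mm motion, and neither the seal nor the drag could give that, so it is bottomed. Now the lever: close the fingers, turn to the station's yaw, and get on its −x side.

jog_arm([
  [-0.02, 0.02, -1, 0.03, 0.1, 0, 1],
  [0, 0, -1, 0.04, 0.13, 0, 1],
  [0, 0, -1, 0.04, 0.13, 0, 1],
  [0, 0, -1, 0.04, 0.13, 0, 1],
  [0, 0, -1, 0.04, 0.13, 0, 1],
  [0, 0, 0, 0, 0, 0, 1],
  [0, 0, 0, 0, 0, 0, 1],
])

```text
t: 13.6
tcp_pos: [0.4858, -0.0845, 0.2344]
ee_rot: [[0.003, -0.251, -0.968], [0.006, -0.968, 0.251], [-1.0, -0.006, -0.002]]
ft_force: [0.6, 0.3, 0.6]
gripper_width: 0.0001
```

```bash
python3 st.py
```

```text
13.6 [ 0.4858 -0.0845  0.2344] tilt [0.0032 0.0058] fix ax,ay -0.055 0.03 yaw -104.56 F [0.62 0.33 0.59] T [-0.05  0.02  0.  ] w 0.0001
```

Descend 127 mm, to z≈0.107 at (0.478,−0.086).

jog_arm([
  [-0.05, 0.03, 0.2, -0.04, -0.01, -0.1, 1],
  [0, 0, 0, 0, 0, -0.15, 1],
  [0, 0, 0, 0, 0, -0.15, 1],
  [0, 0, 0, 0, 0, -0.15, 1],
  [0, 0, 0, 0, 0, -0.08, 1],
  [0, 0, 0, 0, 0, 0, 1],
])

```text
t: 14.2
tcp_pos: [0.4802, -0.0922, 0.1036]
ee_rot: [[0.002, -0.228, -0.974], [0.001, -0.974, 0.228], [-1.0, -0.001, -0.002]]
ft_force: [-0.5, 0.3, 0.7]
gripper_width: -0.0001
```

```bash
python3 st.py
```

```text
14.2 [ 0.4802 -0.0922  0.1036] tilt [0.0018 0.0006] fix ax,ay -0.005 0.018 yaw -103.16 F [-0.45  0.28  0.68] T [-0.01 -0.01  0.03] w -0.0001
```

jog_arm([
  [0, 0, 0, 0, 0.03, 0.01, 1],
  [0, 0, 0, 0.05, -0.012, 0, 1],
  [0, 0, 0, 0.05, -0.012, 0, 1],
  [0, 0, 0, 0.05, -0.012, 0, 1],
  [0, 0, 0, 0.05, -0.012, 0, 1],
  [0, 0, 0, 0.05, -0.012, 0, 1],
  [0, 0, 0, 0.05, -0.012, 0, 1],
])

```text
t: 14.9
tcp_pos: [0.5475, -0.1033, 0.1096]
ee_rot: [[0.006, -0.228, -0.974], [-0.001, -0.974, 0.228], [-1.0, -0.0, -0.007]]
ft_force: [-1.0, -0.4, 0.0]
gripper_width: 0.0
```

```bash
python3 st.py
```

```text
14.9 [ 0.5475 -0.1033  0.1096] tilt [ 0.0064 -0.0011] fix ax,ay 0.01 0.061 yaw -103.2 F [-0.97 -0.35  0.01] T [-0.    0.19  0.02] w 0.0
```

jog_arm([
  [0, 0.04, 0, 0.04, -0.009, -0.01, 1],
  [0, 0, 0, 0.04, -0.009, -0.005, 1],
  [0, 0, 0, 0.03, -0.008, 0, 1],
])

```text
t: 15.2
tcp_pos: [0.5719, -0.109, 0.1059]
ee_rot: [[0.001, -0.228, -0.974], [-0.001, -0.974, 0.228], [-1.0, 0.0, -0.002]]
ft_force: [-0.5, -1.0, -0.4]
gripper_width: 0.0002
```

```bash
python3 st.py
```

```text
15.2 [ 0.5719 -0.109   0.1059] tilt [ 0.0014 -0.0008] fix ax,ay 0.007 0.013 yaw -103.2 F [-0.5  -0.98 -0.35] T [0.1  0.23 0.  ] w 0.0002
```

jog_arm([
  [0, 0.02, 0, 0.02, -0.005, 0, 1],
])

```text
t: 15.3
tcp_pos: [0.5762, -0.1101, 0.1055]
ee_rot: [[-0.002, -0.228, -0.974], [-0.001, -0.974, 0.228], [-1.0, 0.001, 0.001]]
ft_force: [-1.2, 0.9, -0.4]
gripper_width: 0.0
```

jog_arm([
  [0, 0.02, 0, 0.015, -0.004, 0, 1],
])

```text
t: 15.4
tcp_pos: [0.5768, -0.1103, 0.1048]
ee_rot: [[-0.01, -0.228, -0.974], [0.0, -0.974, 0.228], [-1.0, 0.002, 0.01]]
ft_force: [-15.2, 3.8, 10.9]
gripper_width: 0.0001
```

jog_arm([
  [0, 0.02, 0, 0.015, -0.004, 0, 1],
])

```text
t: 15.5
tcp_pos: [0.5765, -0.1103, 0.1043]
ee_rot: [[-0.02, -0.228, -0.973], [0.001, -0.974, 0.228], [-1.0, 0.004, 0.019]]
ft_force: [-13.2, 2.3, 7.7]
gripper_width: -0.0
```

That is the end stop: 15 N with no more travel. Back off, rise, and look.

jog_arm([
  [0, -0.18, 0, -0.05, 0.012, 0, 1],
  [0, 0, 0, -0.15, 0.035, 0, 1],
  [0, 0, 0, -0.2, 0.04, 0, 1],
  [0, 0, 0, -0.1, 0, 0.15, 1],
  [0, 0, 0, 0, 0, 0.2, 1],
  [0, 0, 0, 0, 0, 0.2, 1],
  [0, 0, 0, -0.1, 0, 0.1, 1],
  [0, 0, 0, 0, 0, 0, 1],
])

```text
t: 16.3
tcp_pos: [0.4511, -0.0909, 0.238]
ee_rot: [[-0.003, -0.226, -0.974], [0.001, -0.974, 0.225], [-1.0, -0.0, 0.003]]
ft_force: [0.7, -0.2, -0.4]
gripper_width: -0.0003
```

```bash
python3 st.py
python3 - <<'E'
from h import *
import pickle
d={}
for n in('wrist','scene','top'):
    i=ctrl.camera_info(n);I=ctrl.get_image(n)[:,:,::-1];d[n]=i;cv2.imwrite(f'pics/{n}8.png',I)
W=cv2.imread('pics/wrist8.png');S=cv2.imread('pics/scene8.png')
cv2.imwrite('pics/c8.png',np.hstack([crop(S,260,140,360,250,4),crop(W,200,0,300,110,4)]))
def red(I):
    h=hsv(I);H,Sa,V=[h[:,:,k].astype(int) for k in range(3)]
    return max(blobs(((H<4)|(H>175))&(Sa>150)&(V>60),20),key=lambda b:b[0])[1]
k,e=tri(ray(d['wrist'],*red(W)),ray(d['scene'],*red(S)));print('knob',k,e)
th=np.radians(-13.4);ex=np.array([np.cos(th),np.sin(th)])
dx=ex@(k[:2]-[.559,-.107]);print('valve',np.arctan2(dx,k[2]-.042)+.5)
E
```

```text
16.3 [ 0.4511 -0.0909  0.238 ] tilt [-0.0026  0.0007] fix ax,ay -0.007 -0.025 yaw -103.03 F [ 0.73 -0.25 -0.37] T [0.   0.   0.07] w -0.0003
knob [ 0.59928114 -0.11599919  0.11639035] [np.float64(0.00039414185420814636), np.float64(0.000394141854208191)]
valve 1.0065035075142919
```

View pics/scene8.png

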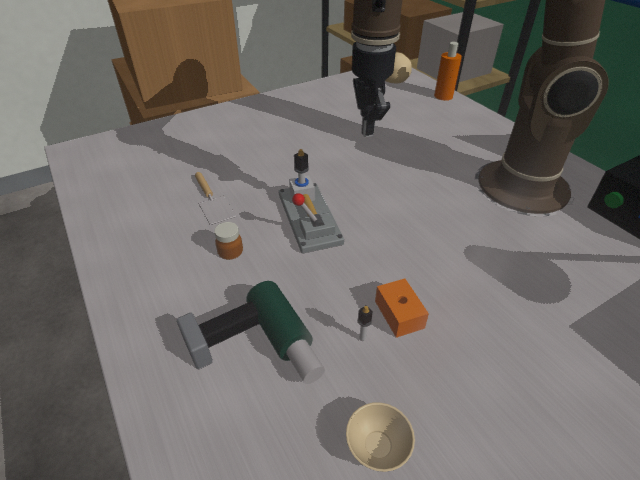

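View pics/wrist8.png

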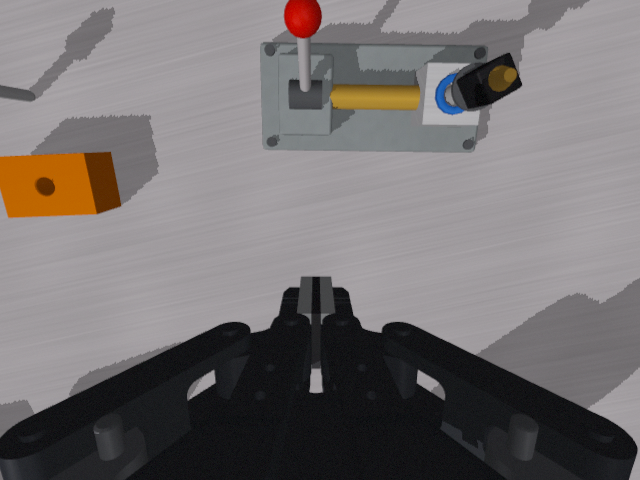

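Valve measures ≈1.0 rad. The tube stands upright in the collar and the bystanders are unmoved. Handing in.

```bash
python3 -c "
from cell import ctrl
print(ctrl.hand_in())"
```

```text
the job is handed in; nothing more can be done
None
```

I put the large nozzle tube in the air station's collar, pushed it home, then threw the valve lever fully over. The job was handed in about 16.5 s into the 69 s allowed.

- **Tube:** I felt the seal at about 15 N, then light drag. It then stopped hard: the last push rose from 18 to 23 N with only 0.1 mm of travel. A final short press before letting go reached only about 10–13 N.
- **Lever:** Only after releasing the tube, I swept the lever to its end stop, with about 15 N on the fingers and no more travel. It then measured about 1.0 rad from two cameras.
- **Last look:** The tube stands in the collar, and the gripper is clear of everything. The bystanders appear unmoved.

One check disagreed by about 3 mm. The nozzle tip triangulated at 153 mm above the bench, against 150 mm from the arm's reading at the stop. Either the camera fix is off by that much or the tube slipped a little in the grip. Both values put the bottom inside the stated 33–44 mm range.

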